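# Load the slide dryer and clear the staining bench

## Task

Finish the staining session: lay every slide carrier side by side on the dryer's sloped bed, slide side up, flat on the metal and within the bed's edges with its ends pointing up and down the slope, and only when all of them are there push the dryer's toggle switch fully over to on (away from the robot). Stand every amber bottle upright on the narrow raised ledge, centred on the board's depth, and put every pair of forceps lying in the steel tray. Leave the beaker and the staining jar standing where they are.

Things in the scene. Friction and masses are not known exactly. Their poses are not given: they have to be found in the camera images.
- carrier0: Slide carrier: flat white plastic holder, 90 (its x) x 32 (its y) x 14 mm (its z), with a glass slide set in its top face. Origin at the centre of its underside, z out of the slide side. 60 g. Two or three are present; may be absent.
- carrier1: Slide carrier: flat white plastic holder, 90 (its x) x 32 (its y) x 14 mm (its z), with a glass slide set in its top face. Origin at the centre of its underside, z out of the slide side. 60 g. Two or three are present; may be absent.
- carrier2: Slide carrier: flat white plastic holder, 90 (its x) x 32 (its y) x 14 mm (its z), with a glass slide set in its top face. Origin at the centre of its underside, z out of the slide side. 60 g. Two or three are present; may be absent.
- bottle0: Reagent bottle: round amber glass, plain body 40 mm diameter and 60 mm high, shoulder, then a black cap 26 mm diameter; 90 mm high in all. Origin at the centre of its base, z up its axis. 110 g. Two or three are present; may be absent.
- bottle1: Reagent bottle: round amber glass, plain body 40 mm diameter and 60 mm high, shoulder, then a black cap 26 mm diameter; 90 mm high in all. Origin at the centre of its base, z up its axis. 110 g. Two or three are present; may be absent.
- bottle2: Reagent bottle: round amber glass, plain body 40 mm diameter and 60 mm high, shoulder, then a black cap 26 mm diameter; 90 mm high in all. Origin at the centre of its base, z up its axis. 110 g. Two or three are present; may be absent.
- forceps0: Dark steel forceps, closed and rigid, 110 mm long (its x), 12 mm wide (its y), 8 mm high; origin at the centre of the underside. 35 g. One or two are present; may be absent.
- forceps1: Dark steel forceps, closed and rigid, 110 mm long (its x), 12 mm wide (its y), 8 mm high; origin at the centre of the underside. 35 g. One or two are present; may be absent.
- bed: Sloped metal bed of the slide dryer, fixed on the dryer, tilted 20 degrees, low edge nearest the robot. 130 mm long up the slope (its x, uphill) and 210 mm wide (its y); origin at the centre of the upper surface (60 mm above the table), z square out of the surface. A steel lip stands 8 mm above the low edge; the other edges are open. Dryer bed and ledge stand side by side, in either order.
- switch (a joint): Dryer's toggle switch: 0 to 0.12 rad at the start (off, leaning toward the robot), 1.0 rad fully on (leaning away from the robot, uphill side); stays where left. Its pivot axis is parallel to the bed's y.
- switch_tip (a point): Centre of the black 26 mm ball at the end of the toggle, 55 mm from its pivot, on the bed's right (-y) side, 132 mm from the bed's centre line. The tip is about 112 mm above the table when off or on; the switch block's top is 67 mm above the table.
- ledge_top (a point): Narrow raised ledge for bottles: white board 52 mm deep (its x) and 260 mm long (its y), on two end stands; this point is the centre of the board's upper surface, 110 mm above the table, z up.
- tray: Open steel instrument tray, 160 (its x) x 110 (its y) x 20 mm outside, walls and floor 4 mm; origin at the centre of its underside. Left or right of the work area.
- beaker: Bystander: small glass beaker, 44 mm diameter, 55 mm high, standing among the things; origin at the centre of its base. Not to be disturbed.
- stainjar: Bystander: square green glass staining jar with white lid, 48 x 48 mm, 68 mm high, origin at the centre of its base. Not to be disturbed.

How it is judged:
By the outcome, as a careful person would: the job done as asked, in the order asked, and still so for the second after the job is handed in, with the robot touching nothing.
Of carrier0, carrier1, carrier2 only 2 to 3 are there at a start; the rules pass over those that are not, and their reading is None.
Of bottle0, bottle1, bottle2 only 2 to 3 are there at a start; the rules pass over those that are not, and their reading is None.
Of forceps0, forceps1 only 1 to 2 are there at a start; the rules pass over those that are not, and their reading is None.
At some moment in a run one of carrier0, carrier1, carrier2, forceps0, forceps1 may be knocked a few centimetres aside while the robot is not near it.
It also fails if it takes over 210 s, if anything falls off the work surface, if the arm or the gripper's body presses on something with over 40 N, if the wrist force passes 120 N, or if a joint passes its speed limit or range.

## Robot

A 6-joint arm with a two-finger parallel gripper is mounted at the origin on the work surface. World frame = base frame: x ahead of the robot, y to its left, z up, the work surface at z = 0. Lengths are in m, angles in degrees, forces in N, time in s.
With the tool pointing down it reaches from about 0.35 to 0.875 m from the base axis. Payload 4.2 kg.
Tool frame: the origin (TCP) lies on the centre line of the jaws, within the pads' length; the fingertips stand r.tip_extent ahead of it and the grasp point (between the pads) lies 11 mm behind it (r.tip_extent is the distance from the TCP to the fingertips, in m); z points along the fingers, y is the line along which they close (so a half turn about z gives the same grasp; the last joint's range is limited). The gripper opens to 87 mm and grips with 3 to 60 N. Pads are 19 mm wide; open, the fingers measure 117 mm over their backs; the gripper's body (75 mm by 190 mm) begins 51 mm behind the grasp point.
Start: joints at [86.551, 22.042, 0.453, 0, -68.411, -14.817], TCP at [0.196, 0.593, 0.231] pointing down, gripper open.
Joint ranges: [-179.83, 179.83], [-69.29, 118.12], [-61.27, 80.66], [-181.25, 117.63], [-171.15, -9.14], [-177.46, 177.46]. Speed limits (degrees/s): [159.86, 159.86, 180, 180, 180, 180].

## Interface

Orientations are given as a 3x3 rotation matrix whose columns are the frame's x, y, z axes.
In Python, from station import r gives the robot as it stands.
- The arm moves only by the shell command python3 -m jog 'ROWS'. ROWS is text: rows parted by semicolons, each of 5 numbers parted by spaces: the opening, from 0 (shut) to 1 (fully open), then the shift along the world's x, y, z in mm, then the turn about the world's z in degrees. In form: hand dx dy dz roll; .... A call has 1 to 5 rows; each row shifts and turns the commanded pose from where the row before left it; what a row does not reach is not made up. A row lasts 1/8 s, in which the tool goes at most 62.5 mm and 10.7 degrees, less where a joint would pass 70% of its speed; a pose out of reach is approached as far as the arm can. A call is refused whole if a number of a shift passes 62.5 or a number of a turn 10.7, either way. A call with a gripper value outside its range is refused whole. The fingers move at their own pace and stop on an object; the grip force is fixed at half the most. Time passes only in rows, so rows that do not move let the fingers close. It gives the time, the measured TCP pose, the force, the opening and the grip force at its end, in the units of the state.
- r.sense(): the state, without advancing time (a new reading comes with each control period).
- r.capture(name): name is "side" or "top"; returns a dict with "pixels" (420x560x3 uint8, red, green, blue), "fovy" (degrees; the focal length in pixels is half the picture's height over the tangent of half this angle, whatever the lens; pixels are square), "cx", "cy" (the principal point, pixels), "k1" (the pictures are not rectified: a ray, as slopes to the right and down, at radius r is drawn at 1 + k1 r^2 times it, then the intrinsics apply), "origin" and "orientation" of the camera in the world. Camera axes: x right, y down, z forward; pixel columns grow to the right and rows downward; lengths in m; the calibration is good to about 2 mm. A picture is of the moment at which its call begins. There is no depth.
- r.finish_job(): hands the job in; it is judged then, once.
The state is a dict: "time_s": time; "joints": joint angles; "joint_velocities": joint speeds; "effort": joint torques, N m; "tcp_pos": TCP position; "ee_rot": TCP orientation; "wrist_force": force on the tool from outside, world axes, zero at the start; "moment": the same for the moment, N m; "gripper_width": opening from 0.0 (shut) to 1.0 (fully open); "gripper_force": force on a finger pad.
Only numpy, scipy, OpenCV 4.12 (cv2) and the standard library are available. Lean on these libraries where they do the work, as an engineer would, in place of code of your own. Each camera call takes 0.05 s, during which the arm holds its last target. There are 200 camera calls.

## Working session

There is one attempt and no reset: what is moved stays moved. The work goes in short steps, Python scripts to look and compute and a shell command to move; the robot and the scene stay as the last step left them, time stands still between calls to the robot, and variables do not carry over. Pictures are saved under pics/ and viewed, at most 14 in all, crops included, and the job is handed in when it is done.

```bash
ls; mkdir -p pics; cat > h.py <<'E'
import numpy as np, cv2
from station import r
def cap(name,fn=None):
    c=r.capture(name); c['pixels']=np.array(c['pixels'])
    if fn: cv2.imwrite('pics/'+fn,c['pixels'][:,:,::-1])
    np.savez('/tmp/%s.npz'%name,**c)
    return c
def K(c):
    f=210/np.tan(np.radians(float(c['fovy']))/2)
    return np.array([[f,0,c['cx']],[0,f,c['cy']],[0,0,1.]]),np.array([float(c['k1']),0,0,0,0])
def ray(c,uv):
    k,d=K(c); p=cv2.undistortPoints(np.array(uv,float).reshape(-1,1,2),k,d).reshape(-1,2)
    D=np.c_[p,np.ones(len(p))]@np.array(c['orientation']).T
    return np.array(c['origin']),D
def onz(c,uv,z):
    o,D=ray(c,uv); return o+D*((z-o[2])/D[:,2])[:,None]
def proj(c,P):
    k,d=K(c); R=np.array(c['orientation']).T
    return cv2.projectPoints(np.array(P,float).reshape(-1,1,3),cv2.Rodrigues(R)[0],-R@np.array(c['origin']),k,d)[0].reshape(-1,2)
def tri(c1,u1,c2,u2):
    o1,D1=ray(c1,[u1]);o2,D2=ray(c2,[u2]);d1=D1[0];d2=D2[0]
    s=np.linalg.lstsq(np.c_[d1,-d2],o2-o1,rcond=None)[0]
    a=o1+s[0]*d1;b=o2+s[1]*d2
    return (a+b)/2,np.linalg.norm(a-b)
E
python3 - <<'E'
from h import *
for n in('side','top'):
    c=cap(n,n+'0.png'); print(n,c['fovy'],c['cx'],c['cy'],c['k1'],c['origin'],np.round(c['orientation'],3).tolist())
print(r.tip_extent,r.sense())
E
```

```text
pics
side 47.43956282143979 278.8495160874639 213.1314870177411 -0.14294492584158608 [ 0.11972294 -0.78790915  1.07445811] [[0.899, -0.331, 0.287], [-0.438, -0.667, 0.602], [-0.008, -0.667, -0.745]]
top 46.844912275879096 274.1820963498039 205.23417821200798 0.018493441076299348 [0.42439576 0.00845197 1.16235343] [[0.026, -0.997, 0.073], [-1.0, -0.026, 0.002], [0.0, -0.073, -0.997]]
0.008 {'time_s': 0.1, 'joints': array([ 8.65521717e+01,  2.20882506e+01,  3.88451730e-01, -2.49578711e-02,
       -6.84128423e+01, -1.48148709e+01]), 'joint_velocities': array([-0.01270259, -0.18197709,  0.27875998,  0.08802771, -0.12946671,
        0.00748357]), 'effort': array([ 4.30005991e-05, -3.91690171e+01,  1.87935483e+01,  4.23187450e+00,
        1.34849691e-02, -7.53375184e-05]), 'tcp_pos': array([0.19569745, 0.59302214, 0.22955571]), 'ee_rot': array([[ 9.49579362e-01, -3.13526334e-01, -5.22540667e-04],
       [-3.13526750e-01, -9.49577391e-01, -1.93800721e-03],
       [ 1.11423493e-04,  2.00412213e-03, -9.99997986e-01]]), 'wrist_force': array([ 0.36185324, -0.88594534, -0.65889451]), 'moment': array([ 0.00306241, -0.00358245,  0.07919006]), 'gripper_force': 0.0, 'gripper_width': 0.9984672800306191}
```

View pics/side0.png

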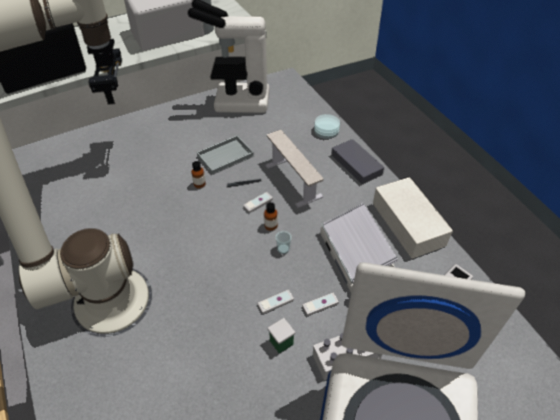

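View pics/top0.png

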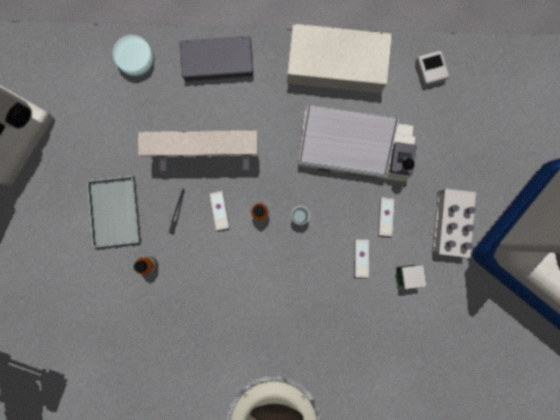

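The top view shows three carriers at (219,211), (386,217) and (362,258), and two bottles at (260,212) and (145,266). There is one pair of forceps at (177,210). The tray is at (114,212), the ledge at (198,143), the bed at (349,142) and the switch at (408,161). In the side view the foreground equipment partly hides the dryer.

```bash
python3 - <<'E'
from h import *
for n,(x0,x1,y0,y1) in {'top':(80,440,90,300),'side':(180,440,120,370)}.items():
    im=cv2.imread(f'pics/{n}0.png')[y0:y1,x0:x1]
    s=2.2 if n=='top' else 2.4
    im=cv2.resize(im,None,fx=s,fy=s,interpolation=cv2.INTER_CUBIC); cv2.imwrite(f'pics/{n}0z.png',im)
for n in('top','side'):
    c=np.load(f'/tmp/{n}.npz'); im=c['pixels']; h=cv2.cvtColor(im,cv2.COLOR_RGB2HSV)
    ms={'white':(im.min(2)>165),'amber':(h[...,1]>120)&(h[...,0]<18)&(h[...,2]>50),'black':(im.max(2)<48)}
    for k,m in ms.items():
        cs,_=cv2.findContours(m.astype(np.uint8),cv2.RETR_EXTERNAL,cv2.CHAIN_APPROX_NONE)
        for q in cs:
            a=cv2.contourArea(q)
            if 25<a<6000: 
                b=cv2.minAreaRect(q); print(n,k,a,np.round(b[0],1),np.round(b[1],1),round(b[2],1))
E
```

```text
top white 689.0 [271.1 398.7] [31.8 74.3] 86.1
top white 358.5 [414.  276.6] [20.2 19.9] 81.9
top white 488.0 [553.8 271.1] [31.9 25.8] 39.3
top white 429.0 [362. 258.] [36. 12.] 90.0
top white 409.0 [386.5 216.2] [12.6 36.2] 3.0
top white 407.0 [218.7 210. ] [36.5 12.5] 80.0
top white 1397.5 [457.4 222.4] [29.6 64.6] 5.2
top white 69.0 [316.  143.5] [11. 22.] 90.0
top white 2293.5 [197.  142.2] [ 21.6 116.2] 89.3
top white 292.0 [404.8 133.2] [20.2 18.3] 7.6
top white 35.5 [348.1 114. ] [44.   7.1] 1.5
top white 215.5 [320.3 122.1] [23.3 27.5] 8.7
top white 113.0 [ 34.4 111.7] [18.2 11.1] 31.0
top white 178.5 [435.5  73.4] [10.2 22.1] 76.0
top white 919.0 [131.8  53.2] [33.9 34.6] 45.0
top white 4722.0 [339.5  53.1] [99.  49.7] 5.9
top amber 89.0 [145.5 265.4] [16.5 13.2] 79.7
top amber 185.0 [259.5 211.5] [15. 15.] 90.0
top black 387.0 [276. 412.] [14. 50.] 90.0
top black 54.5 [399.  276.6] [17.4  4.4] 81.9
top black 88.0 [140.5 266. ] [10. 11.] 90.0
top black 657.5 [517.3 290. ] [114.   10.8] 40.8
top black 62.0 [258.8 210.9] [9.4 8.9] 26.6
top black 122.0 [405.5 166. ] [16. 15.] 
[... 1133 characters left out ...]
90.0
side amber 57.0 [197.4 173. ] [ 8.1 10.6] 77.5
side black 305.5 [405.4 379. ] [60.7  8.8] 7.1
side black 108.0 [280. 345.] [21.4 12.6] 10.0
side black 35.0 [ 77.4 322.3] [21.4  4.2] 53.1
side black 79.5 [102.8 294.9] [13.3 54. ] 68.4
side black 64.0 [459.4 274.1] [14.5  6.6] 35.5
side black 32.5 [129.  265.5] [15.  4.] 90.0
side black 54.0 [270.5 207.5] [9. 7.] 90.0
side black 45.5 [196.5 166. ] [8. 7.] 90.0
side black 219.0 [353.8 169.1] [53.2 19.2] 22.6
side black 140.0 [255.5  87.5] [13. 13.] 90.0
side black 830.5 [228.5  75.5] [37. 35.] 90.0
side black 1682.5 [102.9  61.6] [85.1 35.5] 79.9
side black 3782.0 [34.7 48. ] [71.8 85.9] 73.5
side black 598.0 [207.4  14.2] [38.5 19.7] 26.6
```

View pics/top0z.png

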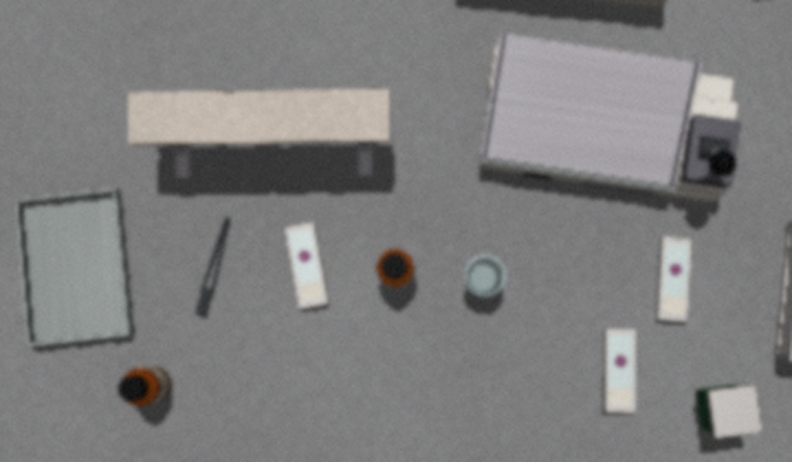

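View pics/side0z.png

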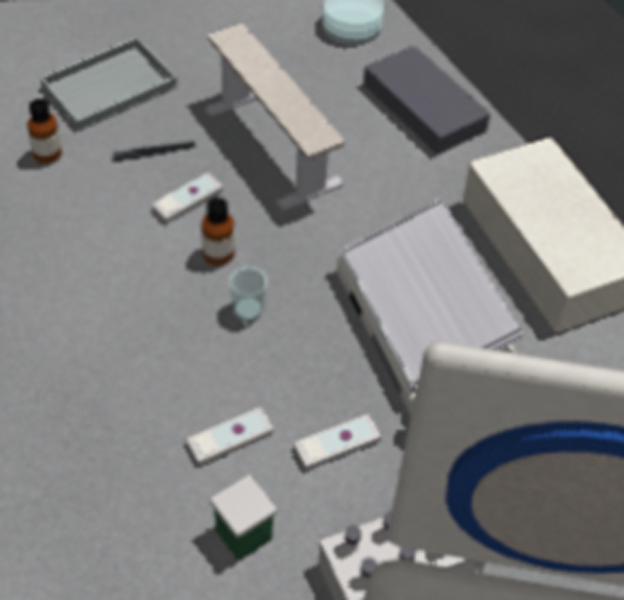

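Crops: all three carriers are slide side up, with purple dots at top crop (304,256), (675,269) and (620,361). Both bottles stand upright. The ledge corners at (128,92)–(389,142) and the bed corners at (507,35), (697,62) and (485,160) are clear.

```bash
python3 - <<'E'
from h import *
t=np.load('/tmp/top.npz'); s=np.load('/tmp/side.npz')
T=lambda x,y:((x+.5)/2.2+79.5,(y+.5)/2.2+89.5)
S=lambda x,y:((x+.5)/2.4+179.5,(y+.5)/2.4+119.5)
pts={'carA dot':(T(304,256),S(194,190)),'carB dot':(T(675,269),S(345,436)),'carC dot':(T(620,361),S(238,429)),
'botA cap':(T(395,268),S(218,205)),'botB cap':(T(133,388),S(40,106)),
'ledge +y-x':(T(128,143),S(208,37)),'ledge +y+x':(T(128,92),S(243,27)),'ledge -y+x':(T(389,89),S(342,140)),'ledge -y-x':(T(389,142),S(307,152)),
'bed up+y':(T(507,35),S(440,205)),'bed up-y':(T(697,62),S(520,327)),'bed low+y':(T(485,160),S(342,253)),
'tray1':(T(22,203),S(42,84)),'tray2':(T(119,192),S(140,42)),'tray3':(T(132,340),S(175,80)),'tray4':(T(34,348),S(78,123)),
'forc a':(T(228,219),S(194,146)),'forc b':(T(202,314),S(116,155))}
for k,(a,b) in pts.items():
    p,e=tri(t,a,s,b); print(k,np.round(p*1000,1),'err',round(e*1000,1))
print('switch ball on z .112',onz(t,[T(721,162)],.112)*1000)
for n,q,a in(('A',(218.7,210),0),('B',(386.5,216.2),0),('C',(362,258),0)): print('car',n,np.round(onz(t,[q],.014)*1000,1))
for n,q in(('A',(304.5,265)),('B',(674,279.5)),('C',(620.5,370.5))): print('car',n,np.round(onz(t,[T(*q)],.014)*1000,1))
E=[('A',(299,225),(313,307)),('B',(676,237),(673,322)),('C',(621,329),(620,412)),('F',(228,219),(202,314))]
for n,a,b in E:
    P=onz(t,[T(*a),T(*b)],.012 if n!='F' else .008); d=P[0]-P[1]; print(n,np.round(P*1000,1).tolist(),'yaw',np.degrees(np.arctan2(d[1],d[0])))
print('bot bodies/beaker', np.round(onz(t,[T(485,277)],.055)*1000,1),'jar',np.round(onz(t,[T(735,411)],.068)*1000,1))
E
```

```text
carA dot [502.8 143.7  17.3] err 0.7
carB dot [ 498.7 -255.7   14.4] err 2.5
carC dot [ 399.1 -197.7   16.1] err 1.4
botA cap [489.1  42.5  93.5] err 1.8
botB cap [361.2 300.5  91.8] err 1.5
ledge +y-x [604.5 312.9 106.5] err 2.0
ledge +y+x [657.6 316.3 102.1] err 0.9
ledge -y+x [663.4  54.  114.7] err 4.2
ledge -y-x [611.5  51.5 118.7] err 0.3
bed up+y [731.  -64.7  81.9] err 2.9
bed up-y [ 707.  -259.2   88.2] err 1.0
bed low+y [608.8 -47.6  39.8] err 0.2
tray1 [486.3 486.4 -45.4] err 148.4
tray2 [533.4 321.6 120.8] err 43.6
tray3 [464.8 258.4 138.3] err 125.7
tray4 [419.5 453.6 -87.5] err 54.6
forc a [541.8 229.7   3.4] err 1.3
forc b [438.2 251.4  13. ] err 0.2
switch ball on z .112 [[ 601.06360767 -278.17299029  112.        ]]
car A [[494.1 141.8  14. ]]
car B [[ 490.  -256.2   14. ]]
car C [[ 389.9 -199.5   14. ]]
car A [[493.7 143.1  14. ]]
car B [[ 488.6 -255.3   14. ]]
car C [[ 389.6 -199.    14. ]]
A [[537.0, 150.8, 12.0], [448.7, 132.6, 12.0]] yaw 11.647773239826899
B [[534.8, -257.5, 12.0], [442.9, -255.1, 12.0]] yaw -1.485283123666104
C [[433.9, -199.4, 12.0], [345.4, -199.4, 12.0]] yaw 0.017809394316463802
F [[541.9, 228.6, 8.0], [438.1, 252.5, 8.0]] yaw -12.956313333312881
bot bodies/beaker [[483.7 -49.7  55. ]] jar [[ 353.5 -305.9   68. ]]
```

```bash
cat > look.py <<'E'
from h import *
def top(fn=None):
    t=cap('top',fn); im=t['pixels']; h=cv2.cvtColor(im,cv2.COLOR_RGB2HSV)
    cs,_=cv2.findContours((im.min(2)>165).astype(np.uint8),cv2.RETR_EXTERNAL,cv2.CHAIN_APPROX_NONE)
    for q in cs:
        b=cv2.minAreaRect(q); w,l=sorted(b[1])
        if 9<w<15 and 26<l<42:
            bp=cv2.boxPoints(b); e=max([bp[1]-bp[0],bp[2]-bp[1]],key=np.linalg.norm)
            P=onz(t,[b[0],np.array(b[0])+e/2],.014)*1000; d=P[1]-P[0]
            yaw=(np.degrees(np.arctan2(d[1],d[0]))+90)%180-90
            print('carrier',np.round(P[0],1),'yaw',round(yaw,1),'px',np.round(b[0]))
    m=((im.max(2)<75)&(np.ptp(im.astype(int),axis=2)<14)).astype(np.uint8); m[:150]=0;m[300:]=0
    cs,_=cv2.findContours(m,cv2.RETR_EXTERNAL,cv2.CHAIN_APPROX_NONE)
    for q in cs:
        b=cv2.minAreaRect(q); w,l=sorted(b[1])
        if w<10 and 30<l<60:
            bp=cv2.boxPoints(b); e=max([bp[1]-bp[0],bp[2]-bp[1]],key=np.linalg.norm)
            P=onz(t,[b[0],np.array(b[0])+e/2],.006)*1000; d=P[1]-P[0]
            yaw=(np.degrees(np.arctan2(d[1],d[0]))+90)%180-90
            print('forceps?',np.round(P[0],1),'yaw',round(yaw,1),'l,w',round(l,1),round(w,1))
    return t
if __name__=='__main__': top()
E
python3 - <<'E'
from look import *
t=top()
T=lambda x,y:((x+.5)/2.2+79.5,(y+.5)/2.2+89.5)
print('ledge',onz(t,[(197,142.2),T(128,143),T(128,92),T(389,89),T(389,142)],.11).round(4)*1000)
print('tray',onz(t,[T(22,203),T(119,192),T(132,340),T(34,348)],.02).round(4)*1000)
E
python3 -m jog '0.75 27 -48 0 0; 0.75 27 -48 0 0; 0.75 27 -48 0 0; 0.75 27 -48 0 0; 0.75 27 -48 0 0'
python3 -m jog '0.75 30 -53 0 0; 0.75 0 0 -50 0'
```

```text
carrier [ 389.9 -199.5   14. ] yaw 0.7 px [362. 258.]
carrier [ 490.  -256.2   14. ] yaw -2.8 px [386. 216.]
carrier [494.2 141.8  14. ] yaw 12.3 px [219. 210.]
ledge [[636.2 183.4 110. ]
 [604.9 311.5 110. ]
 [656.3 313.9 110. ]
 [666.4  53.5 110. ]
 [612.9  51.9 110. ]]
tray [[552.1 447.9  20. ]
 [566.8 344.6  20. ]
 [408.4 323.2  20. ]
 [397.3 426.7  20. ]]
time_s: 0.78
tcp_pos: [0.3313, 0.3517, 0.2305]
ee_rot: [[0.95, -0.313, -0.0], [-0.313, -0.95, -0.0], [-0.0, 0.0, -1.0]]
wrist_force: [1.3, -0.3, 0.4]
gripper_width: 0.757
gripper_force: 0.0
time_s: 1.02
tcp_pos: [0.3638, 0.2998, 0.1834]
ee_rot: [[0.948, -0.318, 0.006], [-0.318, -0.948, 0.008], [0.003, -0.009, -1.0]]
wrist_force: [-0.7, 0.6, -1.2]
gripper_width: 0.754
gripper_force: 0.0
```

```bash
python3 -m jog '0.75 -1 0 -50 0; 0.75 0 0 -50 0; 0.75 0 0 -45 0; 0.75 0 0 0 0'; python3 -m jog '0 0 0 0 0; 0 0 0 0 0; 0 0 0 0 0; 0 0 0 0 0;0 0 0 0 0'; python3 -m jog '0 0 0 0 0;0 0 0 20 0;0 0 0 40 0'
```

```text
time_s: 1.52
tcp_pos: [0.3584, 0.298, 0.0329]
ee_rot: [[0.949, -0.314, -0.005], [-0.314, -0.949, -0.007], [-0.002, 0.009, -1.0]]
wrist_force: [0.2, -0.3, 0.2]
gripper_width: 0.749
gripper_force: 0.0
time_s: 2.15
tcp_pos: [0.3607, 0.302, 0.0371]
ee_rot: [[0.95, -0.313, 0.002], [-0.313, -0.95, 0.003], [0.001, -0.004, -1.0]]
wrist_force: [-1.5, 0.8, 7.7]
gripper_width: 0.453
gripper_force: 30.0
time_s: 2.52
tcp_pos: [0.3587, 0.2988, 0.0948]
ee_rot: [[0.949, -0.314, -0.003], [-0.314, -0.949, -0.005], [-0.002, 0.005, -1.0]]
wrist_force: [0.2, 1.0, -1.3]
gripper_width: 0.451
gripper_force: 30.0
```

```bash
python3 -m jog '0 0 0 60 0;0 10 0 50 0;0 52 -10 0 3;0 52 -10 0 3;0 52 -10 0 3'; python3 -m jog '0 52 -10 0 3;0 50 -10 0 3;0 0 0 0 0;0 0 0 0 0;0 0 0 0 0'; python3 - <<'E'
from look import *
t=cap('top');s=cap('side'); 
a=cv2.resize(t['pixels'][100:200,120:270],None,fx=4,fy=4,interpolation=2); b=cv2.resize(s['pixels'][90:210,220:340],None,fx=4,fy=4,interpolation=2)[:400]
cv2.imwrite('pics/b1.png',np.hstack([a[:400,:400],b[:,:390]])[:,:,::-1]); print(r.sense()['tcp_pos'])
E
```

```text
time_s: 3.15
tcp_pos: [0.5267, 0.2698, 0.2054]
ee_rot: [[0.987, -0.159, -0.001], [-0.159, -0.987, -0.0], [-0.001, 0.0, -1.0]]
wrist_force: [-0.3, 1.0, -0.6]
gripper_width: 0.447
gripper_force: 30.0
time_s: 3.78
tcp_pos: [0.6266, 0.2508, 0.2059]
ee_rot: [[0.998, -0.056, -0.0], [-0.056, -0.998, 0.0], [-0.0, -0.0, -1.0]]
wrist_force: [-0.4, 0.4, -0.6]
gripper_width: 0.452
gripper_force: 30.0
[0.62686251 0.25103396 0.20625208]
```

View pics/b1.png

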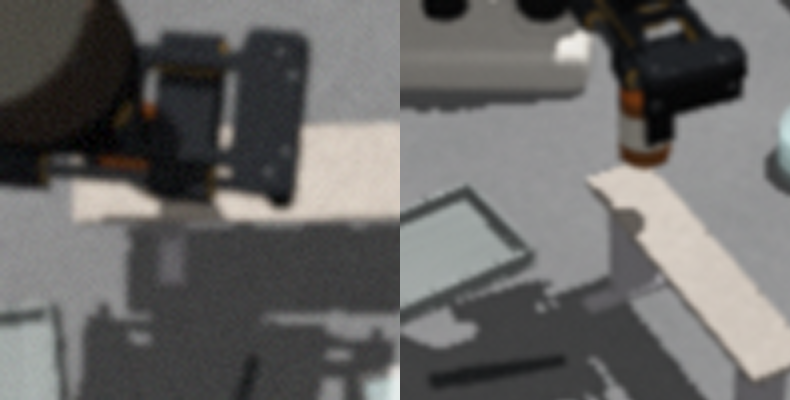

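The side crop shows the bottle hanging upright in the jaws, with its base at crop x 621–668 and lowest point at y≈166, above the ledge. I'll compare that with a projected base circle.

```bash
python3 - <<'E'
from h import *
s=np.load('/tmp/side.npz'); a=np.linspace(0,2*np.pi,60)
for dx in(-5,0,5):
    C=np.c_[.6269+dx/1000+.02*np.cos(a),.251+.02*np.sin(a),0*a+.1705]
    p=proj(s,C); q=(p-[220,90]+.5)*4+[400,0]; print(dx,q.min(0).round(),q.max(0).round())
print((proj(s,[[.6047,.3115,.11],[.6563,.3139,.11],[.6664,.0535,.11],[.6129,.0519,.11]])-[220,90]+.5)*4+[400,0])
E
```

```text
-5 [615. 140.] [668. 172.]
0 [621. 138.] [674. 171.]
5 [627. 136.] [680. 169.]
[[589.55114031 179.86899059]
 [646.25202644 160.17755816]
 [817.27022387 357.38461288]
 [753.33011466 381.86872955]]
```

```bash
python3 -m jog '0 6 -1 -20 0;0 0 0 -25 0;0 0 0 -10 0;0 0 0 0 0;0 0 0 -4 0'; python3 -m jog '0 0 0 0 0; 0 0 0 -1 0;0 0 0 0 0'
```

```text
time_s: 4.5
tcp_pos: [0.6346, 0.2499, 0.1475]
ee_rot: [[0.998, -0.057, 0.002], [-0.057, -0.998, 0.001], [0.002, -0.001, -1.0]]
wrist_force: [-0.4, 0.4, 0.0]
gripper_width: 0.454
gripper_force: 30.0
time_s: 4.88
tcp_pos: [0.6343, 0.2498, 0.1471]
ee_rot: [[0.998, -0.057, 0.002], [-0.057, -0.998, 0.001], [0.002, -0.001, -1.0]]
wrist_force: [-2.4, 0.1, 5.0]
gripper_width: 0.455
gripper_force: 30.0
```

```bash
python3 -m jog '0.6 0 0 0 0;0.6 0 0 0 0;0.65 0 0 20 0;0.7 0 0 55 0;0.7 0 0 10 0'; python3 -m jog '0.7 -36 -50 0 0;0.7 -36 -50 0 0;0.7 -36 -50 0 0;0.7 -36 -57 -10 0;0.7 0 0 0 0'; python3 look.py; python3 - <<'E'
from h import *
t=np.load('/tmp/top.npz');im=t['pixels'];h=cv2.cvtColor(im,cv2.COLOR_RGB2HSV)
m=((im.max(2)<48)|((h[...,1]>120)&(h[...,0]<18)&(h[...,2]>50)));m[:120]=0;m[170:]=0;m[:,:140]=0;m[:,250:]=0
cv2.imwrite('pics/b2.png',cv2.resize(im[110:180,130:270],None,fx=5,fy=5,interpolation=2)[:,:,::-1])
print(r.sense()['tcp_pos'])
E
```

```text
time_s: 5.5
tcp_pos: [0.6358, 0.2502, 0.2351]
ee_rot: [[0.998, -0.057, 0.008], [-0.057, -0.998, 0.003], [0.007, -0.004, -1.0]]
wrist_force: [0.8, -0.1, 0.7]
gripper_width: 0.688
gripper_force: 0.0
time_s: 6.12
tcp_pos: [0.4892, 0.0441, 0.2203]
ee_rot: [[0.998, -0.061, -0.004], [-0.061, -0.998, -0.001], [-0.004, 0.001, -1.0]]
wrist_force: [0.6, -0.4, 0.8]
gripper_width: 0.702
gripper_force: 0.0
carrier [ 391.1 -199.5   14. ] yaw 0.7 px [362. 258.]
carrier [ 490.9 -256.1   14. ] yaw -2.8 px [386. 216.]
[0.49148053 0.04567995 0.22099629]
```

View pics/b2.png

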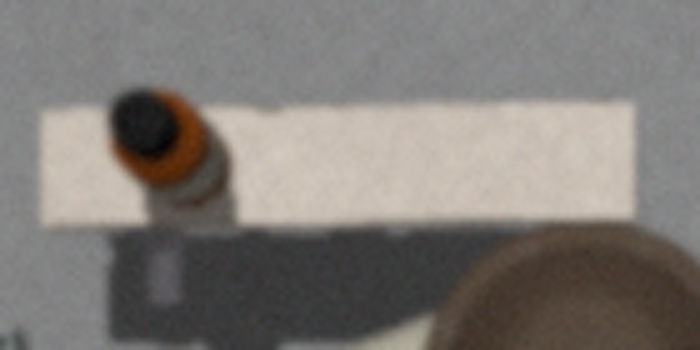

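The bottle stands on the ledge, with its cap at crop (146,122) and its body fully over the board.

```bash
python3 - <<'E'
from h import *
t=np.load('/tmp/top.npz')
print(onz(t,[((146+.5)/5+129.5,(122+.5)/5+109.5)],.2)*1000)
print('ledge corners',onz(t,[((x+.5)/5+129.5,(y+.5)/5+109.5) for x,y in((42,228),(40,110),(635,102),(635,222))],.11).round(4)*1000)
E
python3 -m jog '0.7 -2 -3 -40 0; 0.7 0 0 -60 0;0.7 0 0 -60 0;0.7 0 0 -25 0;0.7 0 0 0 0'; python3 -m jog '0 0 0 0 0; 0 0 0 0 0; 0 0 0 0 0; 0 0 0 0 0;0 0 0 0 0'; python3 -m jog '0 0 0 10 0;0 0 0 40 0;0 0 0 60 0;0 0 0 60 0'; python3 -m jog '0 36 15 0 0;0 36 15 0 0;0 36 15 0 0;0 36 17 0 0;0 0 0 0 0'; python3 -m jog '0 0 0 0 0;0 0 0 0 0'
```

```text
[[632.61407064 245.67603186 200.        ]]
ledge corners [[603.8 311.3 110. ]
 [656.1 314.5 110. ]
 [666.8  53.3 110. ]
 [613.5  51.8 110. ]]
time_s: 6.8
tcp_pos: [0.4902, 0.0444, 0.0341]
ee_rot: [[0.998, -0.056, -0.005], [-0.056, -0.998, -0.002], [-0.005, 0.002, -1.0]]
wrist_force: [-0.2, 0.5, 1.0]
gripper_width: 0.704
gripper_force: 0.0
time_s: 7.42
tcp_pos: [0.4917, 0.0447, 0.0376]
ee_rot: [[0.998, -0.057, 0.002], [-0.057, -0.998, 0.001], [0.002, -0.001, -1.0]]
wrist_force: [-1.7, 2.0, 6.3]
gripper_width: 0.45
gripper_force: 30.0
time_s: 7.92
tcp_pos: [0.49, 0.0438, 0.2081]
ee_rot: [[0.998, -0.057, -0.001], [-0.057, -0.998, -0.0], [-0.001, 0.0, -1.0]]
wrist_force: [0.7, 0.6, -1.7]
gripper_width: 0.452
gripper_force: 30.0
time_s: 8.55
tcp_pos: [0.6359, 0.1069, 0.2048]
ee_rot: [[0.998, -0.057, -0.002], [-0.057, -0.998, -0.0], [-0.002, 0.001, -1.0]]
wrist_force: [-1.7, -0.5, -3.1]
gripper_width: 0.451
gripper_force: 30.0
time_s: 8.8
tcp_pos: [0.6339, 0.1057, 0.2067]
ee_rot: [[0.998, -0.057, -0.0], [-0.057, -0.998, -0.0], [-0.0, 0.0, -1.0]]
wrist_force: [-1.3, 0.7, -2.0]
gripper_width: 0.451
gripper_force: 30.0
```

```bash
python3 -m jog '0 4 0 -20 0;0 0 0 -25 0;0 0 0 0 0;0 0 0 0 0'; python3 - <<'E'
from h import *
s=cap('side'); im=s['pixels'];a=np.linspace(0,2*np.pi,60);P=r.sense()['tcp_pos'];print(P)
for dx in(-4,0,4):
    C=np.c_[P[0]+dx/1000+.02*np.cos(a),P[1]+.02*np.sin(a),0*a+P[2]-.0365]
    p=proj(s,C); q=(p-[260,120]+.5)*7; print(dx,q.min(0).round(),q.max(0).round())
cv2.imwrite('pics/b3.png',cv2.resize(im[120:200,260:340],None,fx=7,fy=7,interpolation=2)[:,:,::-1])
E
```

```text
time_s: 9.3
tcp_pos: [0.6392, 0.1061, 0.1629]
ee_rot: [[0.998, -0.057, 0.002], [-0.057, -0.998, 0.0], [0.002, -0.0, -1.0]]
wrist_force: [0.5, 0.3, -0.4]
gripper_width: 0.451
gripper_force: 30.0
[0.63945931 0.10629694 0.16315429]
-4 [277. 298.] [373. 363.]
0 [286. 296.] [382. 361.]
4 [294. 293.] [390. 358.]
```

View pics/b3.png

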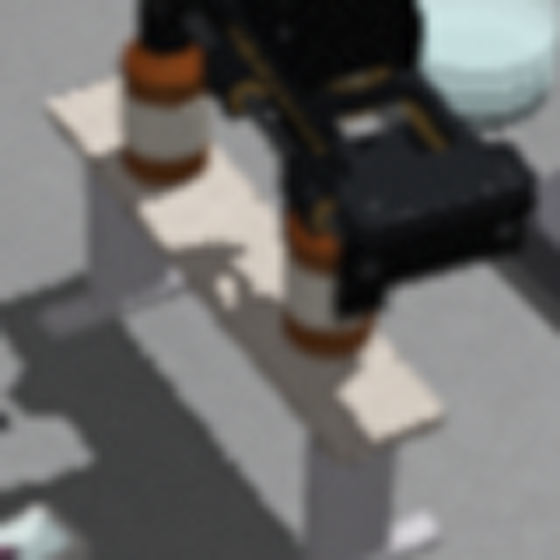

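The held bottle spans x 285–375 with its bottom at y≈354. That puts it about 1.5 mm short of the tool centre, on the board's depth centre, so I'll lower it.

```bash
python3 -m jog '0 0 0 -10 0;0 0 0 -5 0;0 0 0 0 0;0 0 0 -1 0;0 0 0 0 0'
```

```text
time_s: 9.98
tcp_pos: [0.6388, 0.1062, 0.1477]
ee_rot: [[0.998, -0.056, 0.001], [-0.056, -0.998, -0.0], [0.001, 0.0, -1.0]]
wrist_force: [-4.5, -0.0, 8.4]
gripper_width: 0.451
gripper_force: 30.0
```

```bash
python3 -m jog '0.6 0 0 0 0;0.6 0 0 0 0;0.65 0 0 20 0;0.7 0 0 55 0;0.7 0 0 10 0';  python3 -m jog '0.6 -40 -48 0 3;0.6 -40 -48 0 0;0.6 -40 -48 0 0;0.6 -40 -48 0 0;0.6 -40 -48 0 0'; python3 -m jog '0.6 -40 -48 0 0;0.6 -7 -18 -20 0;0.6 0 0 0 0';python3 look.py; python3 -c "
from h import *
print(r.sense()['tcp_pos'])
s=cap('side');cv2.imwrite('pics/s4.png',cv2.resize(s['pixels'][110:380,180:440],None,fx=2.2,fy=2.2)[:,:,::-1])"
```

```text
time_s: 10.6
tcp_pos: [0.6411, 0.1066, 0.2348]
ee_rot: [[0.998, -0.057, 0.008], [-0.057, -0.998, 0.002], [0.008, -0.002, -1.0]]
wrist_force: [-0.1, 0.4, -0.0]
gripper_width: 0.689
gripper_force: 0.0
time_s: 11.22
tcp_pos: [0.4371, -0.135, 0.2299]
ee_rot: [[1.0, -0.004, -0.0], [-0.004, -1.0, -0.0], [-0.0, 0.0, -1.0]]
wrist_force: [0.4, -1.5, -0.4]
gripper_width: 0.6
gripper_force: 0.0
time_s: 11.6
tcp_pos: [0.3899, -0.2005, 0.2089]
ee_rot: [[1.0, -0.008, -0.004], [-0.008, -1.0, 0.001], [-0.004, -0.001, -1.0]]
wrist_force: [0.6, -0.2, 0.3]
gripper_width: 0.601
gripper_force: 0.0
carrier [60.6 56.6 14. ] yaw -44.3 px [249. 399.]
carrier [ 490.2 -256.1   14. ] yaw -3.0 px [386. 216.]
carrier [494.  141.8  14. ] yaw 11.4 px [219. 210.]
forceps? [381.9  32.4   6. ] yaw 6.2 l,w 41.1 5.9
[ 0.39128578 -0.20011483  0.20979712]
```

View pics/s4.png

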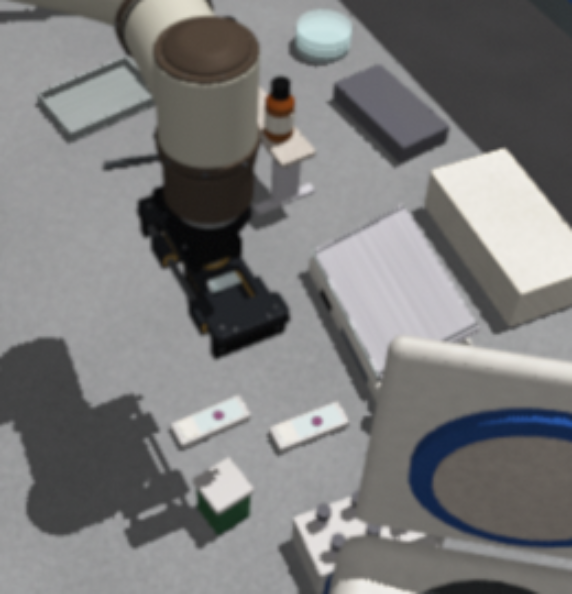

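Side view: the bottle is on the ledge, and the gripper hovers over the carrier near the jar. Both right-hand carriers are undisturbed at crop (211,421) and (309,426). Descending now.

```bash
python3 -m jog '0.6 0 0 -60 0;0.6 0 0 -60 0;0.6 0 0 -50 0;0.6 0 0 0 0;0.6 0 0 0 0'; python3 -m jog '0.6 0 0 -15 0;0.6 0 0 -10 0;0.6 0 0 0 0;0.6 0 0 0 0'
```

```text
time_s: 12.32
tcp_pos: [0.394, -0.1996, 0.0419]
ee_rot: [[1.0, -0.003, 0.003], [-0.003, -1.0, -0.001], [0.003, 0.001, -1.0]]
wrist_force: [0.3, -0.5, 0.5]
gripper_width: 0.597
gripper_force: 0.0
time_s: 12.82
tcp_pos: [0.3926, -0.1999, 0.0162]
ee_rot: [[1.0, -0.004, 0.002], [-0.004, -1.0, -0.0], [0.002, 0.0, -1.0]]
wrist_force: [-0.8, 0.1, 0.7]
gripper_width: 0.597
gripper_force: 0.0
```

```bash
python3 -m jog '0.6 -2 0 -2 0;0 0 0 0 0; 0 0 0 0 0; 0 0 0 0 0; 0 0 0 0 0'; python3 -m jog '0 0 0 10 0;0 0 0 50 0;0 0 0 60 0;0 0 0 40 0'; python3 -m jog '0 54 -2 0 -4;0 54 -2 0 -3.5;0 54 -2 0 0;0 54 -2 0 0;0 53 0 0 0';python3 -m jog '0 0 0 0 0;0 0 0 0 0'; python3 -c "
from h import *
s=cap('side');t=cap('top');cv2.imwrite('pics/c1.png',np.hstack([cv2.resize(s['pixels'][180:320,290:430],None,fx=2.8,fy=2.8),cv2.resize(t['pixels'][90:230,280:420],None,fx=2.8,fy=2.8)])[:,:,::-1])"
```

```text
time_s: 13.45
tcp_pos: [0.3899, -0.1998, 0.0134]
ee_rot: [[1.0, -0.005, 0.0], [-0.005, -1.0, -0.0], [0.0, 0.0, -1.0]]
wrist_force: [-0.1, -0.3, 0.2]
gripper_width: 0.362
gripper_force: 30.0
time_s: 13.95
tcp_pos: [0.3904, -0.1999, 0.1768]
ee_rot: [[1.0, -0.004, 0.004], [-0.004, -1.0, -0.001], [0.004, 0.001, -1.0]]
wrist_force: [0.2, 0.5, -0.8]
gripper_width: 0.366
gripper_force: 30.0
time_s: 14.58
tcp_pos: [0.6602, -0.2078, 0.1739]
ee_rot: [[0.991, -0.135, -0.0], [-0.135, -0.991, 0.0], [-0.0, -0.0, -1.0]]
wrist_force: [0.4, -0.6, -0.1]
gripper_width: 0.364
gripper_force: 30.0
time_s: 14.82
tcp_pos: [0.6579, -0.2076, 0.173]
ee_rot: [[0.991, -0.135, -0.002], [-0.135, -0.991, 0.0], [-0.002, -0.0, -1.0]]
wrist_force: [-1.2, -0.2, -0.0]
gripper_width: 0.363
gripper_force: 30.0
```

View pics/c1.png

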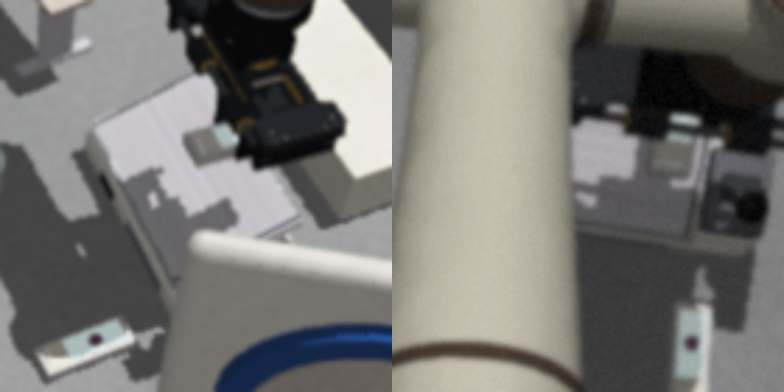

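The carrier is held level over the right half of the bed, with its low end visible at side (210,143) and top (672,152). Lowering it until it touches.

```bash
python3 -m jog '0 2 0 -40 0;0 0 0 -33 0;0 0 0 0 0;0 0 0 0 0'; for i in 1; do python3 -m jog '0 0 0 -4 0;0 0 0 0 0'; done;  python3 -m jog '0 0 0 -4 0;0 0 0 0 0'; python3 -m jog '0 0 0 -4 0;0 0 0 0 0'
```

```text
time_s: 15.42
tcp_pos: [0.6615, -0.2082, 0.1027]
ee_rot: [[0.991, -0.135, 0.003], [-0.135, -0.991, -0.001], [0.003, 0.001, -1.0]]
wrist_force: [-0.2, -0.4, -0.2]
gripper_width: 0.366
gripper_force: 30.0
time_s: 15.68
tcp_pos: [0.6611, -0.2078, 0.0973]
ee_rot: [[0.991, -0.135, 0.001], [-0.135, -0.991, -0.0], [0.001, -0.0, -1.0]]
wrist_force: [0.0, -0.3, -0.6]
gripper_width: 0.36
gripper_force: 30.0
time_s: 15.92
tcp_pos: [0.6608, -0.2078, 0.0922]
ee_rot: [[0.991, -0.135, -0.0], [-0.135, -0.991, 0.0], [-0.0, 0.0, -1.0]]
wrist_force: [-0.5, -0.0, 0.5]
gripper_width: 0.36
gripper_force: 30.0
time_s: 16.18
tcp_pos: [0.6606, -0.2078, 0.0892]
ee_rot: [[0.991, -0.135, -0.0], [-0.135, -0.991, -0.0], [-0.0, 0.0, -1.0]]
wrist_force: [-2.6, 1.1, 5.0]
gripper_width: 0.359
gripper_force: 30.0
```

```bash
for i in 1; do python3 -m jog '0 0 0 -3 0;0 0 0 0 0';python3 -m jog '0 0 0 -3 0;0 0 0 0 0';python3 -m jog '0 0 0 -2 0;0 0 0 0 0'; done | grep -E 'tcp|wrist'
```

```text
tcp_pos: [0.6604, -0.2078, 0.0861]
wrist_force: [-3.0, 0.9, 4.9]
tcp_pos: [0.6604, -0.2078, 0.0831]
wrist_force: [-4.1, 0.7, 5.3]
tcp_pos: [0.6605, -0.2078, 0.0813]
wrist_force: [-3.5, 0.6, 5.6]
```

```bash
for i in 1; do python3 -m jog '0 0 0 -2 0;0 0 0 0 0';python3 -m jog '0 0 0 -2 0;0 0 0 0 0';python3 -m jog '0 0 0 -1 0;0 0 0 0 0'; python3 -m jog '0 0 0 -1 0;0 0 0 0 0'; done | grep -E 'tcp|wrist'
```

```text
tcp_pos: [0.6607, -0.2079, 0.0793]
wrist_force: [-3.8, 0.9, 4.8]
tcp_pos: [0.6609, -0.2079, 0.0773]
wrist_force: [-3.0, 1.1, 5.3]
tcp_pos: [0.661, -0.2078, 0.0765]
wrist_force: [-2.8, 1.1, 4.9]
tcp_pos: [0.6611, -0.2078, 0.0757]
wrist_force: [-2.1, 1.3, 5.9]
```

```bash
for i in 1; do python3 -m jog '0 0 0 -1 0;0 0 0 0 0';python3 -m jog '0 0 0 -1 0;0 0 0 0 0';python3 -m jog '0 0 0 -1 0;0 0 0 0 0'; done | grep -E 'tcp|wrist'
```

```text
tcp_pos: [0.6611, -0.2079, 0.0755]
wrist_force: [-4.6, 2.3, 8.7]
tcp_pos: [0.6611, -0.2078, 0.0755]
wrist_force: [-5.9, 3.4, 12.1]
tcp_pos: [0.6611, -0.2078, 0.0755]
wrist_force: [-6.8, 2.9, 15.2]
```

```bash
python3 -m jog '0 0 0 3 0;0.5 0 0 0 0;0.5 0 0 0 0;0.5 0 0 10 0;0.5 0 0 30 0'; python3 -m jog '0.5 0 0 60 0;0.5 -40 30 20 5;0.5 -40 50 0 0;0.5 -40 50 0 0;0.5 0 0 0 0';python3 look.py; python3 -c "
from h import *
s=cap('side');t=cap('top');cv2.imwrite('pics/c2.png',np.hstack([cv2.resize(s['pixels'][180:320,290:430],None,fx=2.8,fy=2.8),cv2.resize(t['pixels'][90:230,280:420],None,fx=2.8,fy=2.8)])[:,:,::-1])"
```

```text
time_s: 19.3
tcp_pos: [0.6595, -0.2074, 0.1122]
ee_rot: [[0.991, -0.136, -0.005], [-0.136, -0.991, 0.001], [-0.005, -0.001, -1.0]]
wrist_force: [0.1, -0.0, 0.2]
gripper_width: 0.499
gripper_force: 0.0
time_s: 19.92
tcp_pos: [0.5401, -0.0776, 0.1949]
ee_rot: [[0.999, -0.044, -0.001], [-0.044, -0.999, 0.001], [-0.001, -0.001, -1.0]]
wrist_force: [1.3, -0.8, -0.0]
gripper_width: 0.496
gripper_force: 0.0
carrier [ 490.1 -256.1   14. ] yaw -3.0 px [386. 216.]
```

View pics/c2.png

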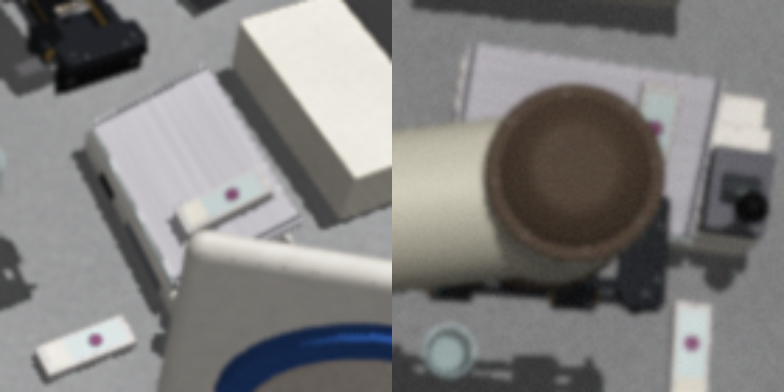

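The first carrier lies flat on the bed at side crop (225,205), lined up with the slope. The second is still at (490,-256).

```bash
python3 -m jog '0.6 -13 -44 0 0;0.6 -13 -44 0 0;0.6 -13 -44 0 0;0.6 -12 -46 -20 0;0.6 0 0 -60 0'; python3 -m jog '0.6 0 0 -60 0;0.6 0 0 -20 0;0.6 0 0 0 0;0.6 0 0 0 0;0.6 0 0 0 0'
```

```text
time_s: 20.7
tcp_pos: [0.4945, -0.263, 0.1161]
ee_rot: [[0.999, -0.054, 0.009], [-0.054, -0.999, -0.003], [0.009, 0.003, -1.0]]
wrist_force: [1.3, 0.1, -1.9]
gripper_width: 0.602
gripper_force: 0.0
time_s: 21.32
tcp_pos: [0.493, -0.2587, 0.0358]
ee_rot: [[0.999, -0.048, 0.003], [-0.048, -0.999, -0.001], [0.003, 0.001, -1.0]]
wrist_force: [-0.4, -0.2, -0.1]
gripper_width: 0.597
gripper_force: 0.0
```

```bash
python3 -m jog '0.6 -2 2 -12 0;0.6 0 0 -10 0;0.6 0 0 0 0;0 0 0 0 0;0 0 0 0 0'; python3 -m jog '0 0 0 0 0;0 0 0 0 0;0 0 0 10 0;0 0 0 50 0;0 0 0 60 0';  python3 -m jog '0 0 0 40 0;0 45 27 0 -4.8;0 45 27 0 0;0 45 27 0 0;0 43 27 0 0';python3 -m jog '0 0 0 0 0;0 0 0 0 0;0 0 0 0 0'
```

```text
time_s: 21.95
tcp_pos: [0.49, -0.2562, 0.0126]
ee_rot: [[0.999, -0.048, 0.001], [-0.048, -0.999, -0.0], [0.001, 0.0, -1.0]]
wrist_force: [-0.1, 0.5, 0.6]
gripper_width: 0.456
gripper_force: 0.0
time_s: 22.58
tcp_pos: [0.4889, -0.256, 0.1333]
ee_rot: [[0.999, -0.048, -0.003], [-0.048, -0.999, 0.0], [-0.003, -0.0, -1.0]]
wrist_force: [2.0, -0.5, -1.1]
gripper_width: 0.361
gripper_force: 30.0
time_s: 23.2
tcp_pos: [0.6689, -0.1472, 0.1731]
ee_rot: [[0.991, -0.132, 0.0], [-0.132, -0.991, -0.0], [0.0, -0.0, -1.0]]
wrist_force: [0.0, -1.2, -0.4]
gripper_width: 0.366
gripper_force: 30.0
time_s: 23.58
tcp_pos: [0.6667, -0.149, 0.1729]
ee_rot: [[0.991, -0.133, -0.0], [-0.133, -0.991, -0.0], [-0.0, 0.0, -1.0]]
wrist_force: [0.6, -0.6, -0.6]
gripper_width: 0.365
gripper_force: 30.0
```

```bash
(python3 -m jog '0 2 1 -40 0;0 0 0 -33 0;0 0 0 -6 0;0 0 0 0 0'; python3 -m jog '0 0 0 -4 0;0 0 0 -4 0;0 0 0 0 0';python3 -m jog '0 0 0 -4 0;0 0 0 -3 0;0 0 0 0 0';python3 -m jog '0 0 0 -2 0;0 0 0 -1 0;0 0 0 0 0') | grep -E 'tcp|wrist'
```

```text
tcp_pos: [0.6699, -0.1479, 0.0944]
wrist_force: [-0.5, 0.4, 0.5]
tcp_pos: [0.6707, -0.1475, 0.0877]
wrist_force: [-1.9, -0.2, 4.2]
tcp_pos: [0.6707, -0.1475, 0.0807]
wrist_force: [-2.2, 0.8, 4.9]
tcp_pos: [0.6708, -0.1475, 0.0779]
wrist_force: [-1.8, -0.1, 5.2]
```

```bash
(python3 -m jog '0 0 0 -2 0;0 0 0 0 0'; python3 -m jog '0 0 0 -1 0;0 0 0 0 0';python3 -m jog '0 0 0 -1 0;0 0 0 0 0';python3 -m jog '0 0 0 -1 0;0 0 0 0 0') | grep -E 'tcp|wrist'
```

```text
tcp_pos: [0.6711, -0.1475, 0.076]
wrist_force: [-2.3, -0.4, 5.2]
tcp_pos: [0.6711, -0.1476, 0.0757]
wrist_force: [-2.0, -0.9, 8.0]
tcp_pos: [0.6712, -0.1475, 0.0756]
wrist_force: [-4.1, 0.8, 11.0]
tcp_pos: [0.6711, -0.1476, 0.0756]
wrist_force: [-4.8, 1.6, 14.3]
```

```bash
(python3 -m jog '0 0 0 3 0;0.5 0 0 0 0;0.5 0 0 0 0;0.5 0 0 10 0;0.5 0 0 30 0'; python3 -m jog '0.5 0 0 60 0;0.5 0 0 50 5;0.5 -60 0 0 5;0.5 -60 0 0 5;0.5 -54 40 0 4'; python3 -m jog '0.6 0 30 0 0;0.6 0 0 0 0') | grep -E 'tcp|wrist|ee'; python3 look.py;python3 -c "
from h import *
s=cap('side');t=np.load('/tmp/top.npz');cv2.imwrite('pics/c3.png',np.hstack([cv2.resize(s['pixels'][130:320,240:430],None,fx=2.1,fy=2.1),cv2.resize(t['pixels'][110:300,80:270],None,fx=2.1,fy=2.1)])[:,:,::-1])"
```

```text
tcp_pos: [0.6682, -0.1468, 0.1114]
ee_rot: [[0.991, -0.132, -0.005], [-0.132, -0.991, 0.001], [-0.006, -0.0, -1.0]]
wrist_force: [1.0, -0.5, 0.9]
tcp_pos: [0.4974, -0.1106, 0.2231]
ee_rot: [[0.98, 0.197, -0.0], [0.197, -0.98, 0.0], [-0.0, -0.0, -1.0]]
wrist_force: [-0.3, 0.7, 1.4]
tcp_pos: [0.4992, -0.0786, 0.224]
ee_rot: [[0.98, 0.201, 0.001], [0.201, -0.98, 0.0], [0.001, -0.0, -1.0]]
wrist_force: [0.2, -0.1, -0.4]
carrier [27.5 88.8 14. ] yaw -88.5 px [234. 414.]
```

View pics/c3.png

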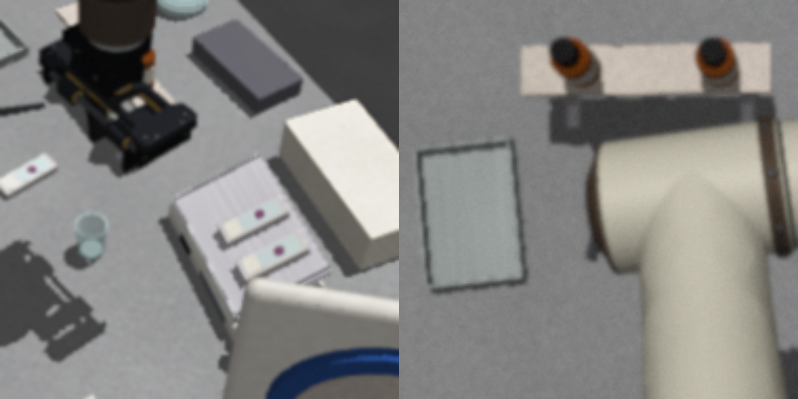

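Two carriers lie flat on the bed and both bottles are on the ledge. The third carrier has been knocked to about side px (253,213), and the arm hides it from the top camera. I'll clear the arm and measure again.

```bash
python3 -m jog '0.6 0 -60 0 0;0.6 0 -60 0 0;0.6 0 -60 0 0;0.6 0 0 0 0' | grep tcp; python3 look.py;python3 -c "
from h import *
s=cap('side');im=s['pixels']
m=(im.min(2)>165).astype(np.uint8);m[:180]=0;m[240:]=0;m[:,:220]=0;m[:,290:]=0
for q in cv2.findContours(m,0,1)[0]:
  b=cv2.minAreaRect(q)
  if b[1][0]>5:print(b, onz(s,[b[0]],.014)*1000)
"
```

```text
tcp_pos: [0.4991, -0.2644, 0.2221]
carrier [460.3 106.2  14. ] yaw 12.2 px [233. 225.]
carrier [ 718.6 -192.5   14. ] yaw 85.0 px [361. 120.]
((231.25, 226.25), (6.363961696624756, 8.485282897949219), 45.0) [[381.48997385  84.6283766   14.        ]]
((262.9000244140625, 219.7000274658203), (7.589465618133545, 4.427187919616699), 71.56504821777344) [[474.80530388  66.65223266  14.        ]]
((250.05853271484375, 212.62681579589844), (10.965354919433594, 35.48025894165039), 65.224853515625) [[452.14013885 109.11450657  14.        ]]
```

```bash
(python3 -m jog '0.6 -8 60 0 0;0.6 -8 60 0 0;0.6 -8 60 0 0;0.6 -8 60 0 0;0.6 -7 60 0 0'; python3 -m jog '0.6 0 60 -30 0.5;0.6 0 0 -50 0;0.6 0 0 -60 0;0.6 0 0 -40 0;0.6 0 0 0 0';python3 -m jog '0.6 0 0 0 0;0.6 0 0 0 0') | grep -E 'tcp|ee'
```

```text
tcp_pos: [0.4597, 0.0429, 0.2238]
ee_rot: [[0.98, 0.2, 0.001], [0.2, -0.98, 0.001], [0.001, -0.0, -1.0]]
tcp_pos: [0.4582, 0.0957, 0.0432]
ee_rot: [[0.978, 0.208, -0.006], [0.208, -0.978, -0.004], [-0.007, 0.002, -1.0]]
tcp_pos: [0.4619, 0.0969, 0.0474]
ee_rot: [[0.978, 0.207, 0.004], [0.207, -0.978, 0.002], [0.004, -0.001, -1.0]]
```

```bash
(python3 -m jog '0.6 -1 9 -15 0;0.6 0 0 -8 0;0.6 0 0 0 0;0.6 0 0 0 0;0.6 0 0 0 0') | grep -E 'tcp|ee'
```

```text
tcp_pos: [0.4599, 0.1049, 0.0229]
ee_rot: [[0.978, 0.207, 0.001], [0.207, -0.978, 0.0], [0.001, -0.0, -1.0]]
```

```bash
(python3 -m jog '0.6 0 1 -9 0;0.6 0 0 0 0;0 0 0 0 0;0 0 0 0 0;0 0 0 0 0'; python3 -m jog '0 0 0 0 0;0 0 0 10 0;0 0 0 50 0;0 0 0 60 0;0 0 0 50 0'; python3 -m jog '0 0 -48 0 -5;0 0 -49 0 -5;0 0 -49 0 -5;0 0 -49 0 -4.5;0 54 0 0 0';python3 -m jog '0 54 0 0 0;0 54 0 0 0;0 54 0 0 0;0 0 0 0 0;0 0 0 0 0')|grep -E 'tcp|ee|width|wrist'
```

```text
tcp_pos: [0.4596, 0.106, 0.0135]
ee_rot: [[0.978, 0.207, 0.0], [0.207, -0.978, 0.0], [0.0, -0.0, -1.0]]
wrist_force: [-0.0, -0.3, -1.2]
gripper_width: 0.363
tcp_pos: [0.4595, 0.1059, 0.1864]
ee_rot: [[0.978, 0.207, 0.002], [0.207, -0.978, 0.001], [0.002, -0.001, -1.0]]
wrist_force: [0.3, 0.9, -0.7]
gripper_width: 0.365
tcp_pos: [0.5107, -0.092, 0.1844]
ee_rot: [[0.991, -0.137, -0.001], [-0.137, -0.991, 0.0], [-0.001, -0.0, -1.0]]
wrist_force: [1.2, 0.4, 0.7]
gripper_width: 0.361
tcp_pos: [0.6747, -0.0891, 0.183]
ee_rot: [[0.991, -0.132, -0.002], [-0.132, -0.991, 0.0], [-0.002, 0.0, -1.0]]
wrist_force: [-0.6, 0.5, -0.3]
gripper_width: 0.363
```

```bash
(python3 -m jog '0 2 0 -45 0;0 0 0 -35 0;0 0 0 -8 0;0 0 0 0 0'; python3 -m jog '0 0 0 -4 0;0 0 0 -4 0;0 0 0 0 0';python3 -m jog '0 0 0 -4 0;0 0 0 -3 0;0 0 0 0 0';python3 -m jog '0 0 0 -2 0;0 0 0 -2 0;0 0 0 0 0') | grep -E 'tcp|wrist'
```

```text
tcp_pos: [0.6775, -0.0892, 0.0968]
wrist_force: [0.6, -0.2, 0.1]
tcp_pos: [0.6783, -0.089, 0.0891]
wrist_force: [-1.4, 0.5, 4.6]
tcp_pos: [0.6782, -0.089, 0.0809]
wrist_force: [-1.1, 0.7, 4.2]
tcp_pos: [0.6784, -0.089, 0.0771]
wrist_force: [-0.5, 0.8, 4.3]
```

```bash
(python3 -m jog '0 0 0 -1 0;0 0 0 0 0'; python3 -m jog '0 0 0 -1 0;0 0 0 0 0') | grep -E 'tcp|wrist'
```

```text
tcp_pos: [0.6784, -0.089, 0.077]
wrist_force: [-2.1, 1.9, 9.0]
tcp_pos: [0.6784, -0.089, 0.077]
wrist_force: [-4.4, 2.0, 12.9]
```

```bash
(python3 -m jog '0 0 0 2 0;0.5 0 0 0 0;0.5 0 0 0 0;0.5 0 0 10 0;0.5 0 0 30 0'; python3 -m jog '0.5 0 0 60 0;0 -40 -20 20 0;0 -40 -20 0 0;0 -40 -45 0 0;0 0 -45 0 0'; python3 -m jog '0 0 -53 0 0;0 0 0 0 0;0 0 0 0 0') | grep -E 'tcp|wrist'; python3 look.py;python3 -c "
from h import *
s=cap('side');t=np.load('/tmp/top.npz');cv2.imwrite('pics/c4.png',np.hstack([cv2.resize(s['pixels'][180:320,290:430],None,fx=2.8,fy=2.8),cv2.resize(t['pixels'][90:230,280:420],None,fx=2.8,fy=2.8)])[:,:,::-1])"
```

```text
tcp_pos: [0.6761, -0.0891, 0.1147]
wrist_force: [-0.2, -1.7, 0.2]
tcp_pos: [0.5548, -0.2197, 0.1976]
wrist_force: [0.7, 1.0, -0.1]
tcp_pos: [0.5573, -0.272, 0.1964]
wrist_force: [0.1, -0.1, 0.3]
carrier [ 23.2 221.7  14. ] yaw -88.7 px [176. 414.]
forceps? [425.2 -75.    6. ] yaw -13.4 l,w 35.4 9.4
forceps? [595.4 -83.7   6. ] yaw 84.3 l,w 31.5 7.4
```

View pics/c4.png

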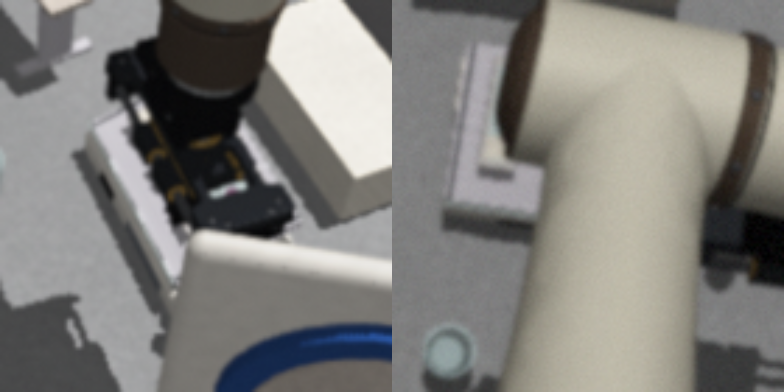

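The arm hides the bed here, so I'll measure the forceps from this picture and check the bed later.

```bash
python3 -c "
from h import *
t=np.load('/tmp/top.npz');s=np.load('/tmp/side.npz')
for c,(x0,x1,y0,y1) in((t,(140,235,170,260)),(s,(215,290,165,215))):
  im=c['pixels'][y0:y1,x0:x1]; 
  m=(im.max(2)<85).astype(np.uint8)
  for q in cv2.findContours(m,0,1)[0]:
    a=cv2.contourArea(q)
    if a<20: continue
    b=cv2.minAreaRect(q); bp=cv2.boxPoints(b)+[x0,y0]; print(a,np.array(b[0])+[x0,y0],b[1],b[2])
    e=max([bp[1]-bp[0],bp[2]-bp[1]],key=np.linalg.norm);cc=np.array(b[0])+[x0,y0]
    P=onz(c,[cc,cc+e/2,cc-e/2],.006)*1000;d=P[1]-P[2];print(P.round(1),np.degrees(np.arctan2(d[1],d[0])),np.linalg.norm(d))
"
```

```text
49.5 [172.79245758 226.22641373] (4.944979667663574, 14.010775566101074) 15.945395469665527
[[453.  250.6   6. ]
 [469.2 246.7   6. ]
 [436.9 254.5   6. ]] -13.582897851721887 33.21751932164199
46.5 [180.05000305 200.84999847] (3.7947328090667725, 22.45216941833496) 18.434947967529297
[[514.1 235.8   6. ]
 [539.9 228.3   6. ]
 [488.4 243.2   6. ]] -16.103911503540203 53.63141951983006
665.0 [193.  177.5] (15.0, 82.0) 90.0
[[571.1 207.    6. ]
 [573.8 108.7   6. ]
 [568.5 305.2   6. ]] -88.46534033240248 196.60584442786816
55.5 [243.42999649 182.50999832] (3.111269950866699, 33.51686477661133) 81.8698959350586
[[487.5 243.7   6. ]
 [539.4 229.9   6. ]
 [436.  257.4   6. ]] -14.925156676904916 107.04398538448561
482.5 [278.45972824 183.22818947] (51.03814697265625, 18.678489685058594) 55.00798416137695
[[586.1 190.9   6. ]
 [586.4  89.4   6. ]
 [585.9 301.5   6. ]] -89.85730287869787 212.13696902190588
```

```bash
(python3 -m jog '0.3 -8 57 0 -1;0.3 -8 57 0 -1;0.3 -8 57 0 -1;0.3 -8 57 0 -1;0.3 -8 57 0 -1'; python3 -m jog '0.4 -8 57 0 -1;0.4 -8 57 0 -0.5;0.4 -8 57 0 0;0.4 -5 57 0 0;0.4 0 0 0 0'; python3 -m jog '0.4 0 0 -60 0;0.4 0 0 -60 0;0.4 0 0 -35 0;0.4 0 0 0 0;0.4 0 0 0 0') | grep -E 'tcp|wrist|ee'; python3 -c "
from h import *
s=cap('side');t=cap('top');cv2.imwrite('pics/c5.png',np.hstack([cv2.resize(s['pixels'][160:320,215:430],None,fx=2.4,fy=2.4),cv2.resize(t['pixels'][90:250,300:420],None,fx=2.4,fy=2.4)])[:,:,::-1])"
```

```text
tcp_pos: [0.5168, 0.0159, 0.1969]
ee_rot: [[0.976, -0.216, 0.001], [-0.216, -0.976, 0.0], [0.001, -0.0, -1.0]]
wrist_force: [1.4, 0.3, -0.2]
tcp_pos: [0.4874, 0.2454, 0.1966]
ee_rot: [[0.972, -0.236, 0.001], [-0.236, -0.972, 0.001], [0.001, -0.001, -1.0]]
wrist_force: [0.0, -0.5, 0.3]
tcp_pos: [0.4894, 0.2417, 0.0431]
ee_rot: [[0.97, -0.242, 0.002], [-0.242, -0.97, 0.002], [0.002, -0.002, -1.0]]
wrist_force: [-0.3, 0.2, 0.0]
```

View pics/c5.png

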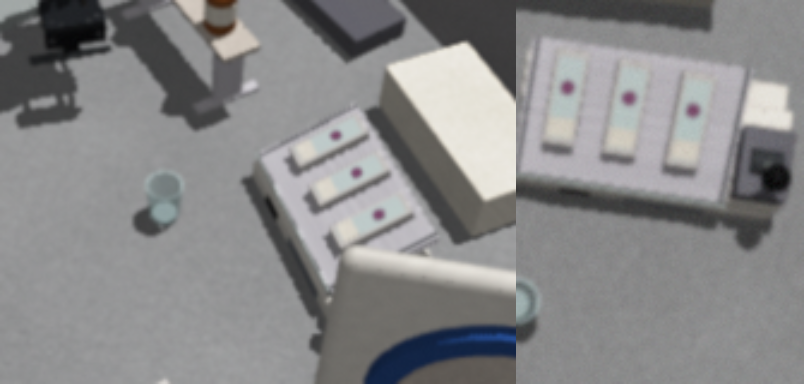

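All three carriers lie flat and parallel on the bed, at top crop (565,100), (628,105) and (690,118). Next, the forceps grasp.

```bash
(python3 -m jog '0.4 0 0 -18 0;0.4 0 0 -10 0;0.4 0 0 0 0;0.4 0 0 -4 0;0.4 0 0 0 0'; python3 -m jog '0 0 0 0 0;0 0 0 0 0;0 0 0 0 0;0 0 0 0 0') | grep -E 'tcp|wrist|width|gripper_f'
```

```text
tcp_pos: [0.4886, 0.241, 0.0096]
wrist_force: [1.0, 0.3, -0.8]
gripper_width: 0.401
gripper_force: 0.0
tcp_pos: [0.4887, 0.2411, 0.0096]
wrist_force: [0.5, 0.1, 0.6]
gripper_width: 0.133
gripper_force: 30.0
```

```bash
(python3 -m jog '0 0 0 20 0;0 0 0 60 0;0 -2 48 20 7;0 -2 48 0 7;0 -3 49 0 8'; python3 -m jog '0 0 0 0 0;0 0 0 -40 0;0 0 0 -30 0;0 0 0 0 0;0 0 0 0 0') | grep -E 'tcp|wrist|width|gripper_f|ee'
```

```text
tcp_pos: [0.4814, 0.3871, 0.11]
ee_rot: [[0.99, 0.142, 0.0], [0.142, -0.99, 0.001], [0.0, -0.001, -1.0]]
wrist_force: [0.6, -0.1, -0.7]
gripper_width: 0.13
gripper_force: 30.0
tcp_pos: [0.4822, 0.386, 0.0405]
ee_rot: [[0.99, 0.138, 0.001], [0.138, -0.99, 0.001], [0.001, -0.001, -1.0]]
wrist_force: [0.1, -0.0, 0.4]
gripper_width: 0.131
gripper_force: 30.0
```

```bash
(python3 -m jog '0 0 0 -15 0;0 0 0 -7 0;0 0 0 -3 0;0 0 0 0 0'; python3 -m jog '0 0 0 -1 0;0 0 0 0 0;0.3 0 0 0 0;0.3 0 0 0 0;0.3 0 0 20 0';  python3 -m jog '0.3 0 0 60 0;0.3 0 0 60 0;0.3 0 0 50 0;0.2 8 -50 0 -3;0.1 8 -50 0 -3') | grep -E 'tcp|wrist|ee'
```

```text
tcp_pos: [0.4815, 0.3859, 0.0142]
ee_rot: [[0.99, 0.138, -0.0], [0.138, -0.99, -0.0], [-0.0, 0.0, -1.0]]
wrist_force: [-0.4, 0.2, -1.1]
tcp_pos: [0.4807, 0.3849, 0.0321]
ee_rot: [[0.99, 0.138, -0.003], [0.138, -0.99, -0.003], [-0.003, 0.003, -1.0]]
wrist_force: [0.2, 0.2, 1.0]
tcp_pos: [0.4975, 0.2853, 0.2043]
ee_rot: [[0.999, 0.033, 0.001], [0.033, -0.999, 0.001], [0.001, -0.001, -1.0]]
wrist_force: [1.0, -0.2, -1.4]
```

```bash
(python3 -m jog '0 5 -56 0 -2;0 5 -56 0 -2;0 5 -56 0 -2;0 5 -56 0 -2;0 5 -56 0 -1.5'; python3 -m jog '0 5 -56 0 0;0 5 -56 0 0;0 5 -56 0 0;0 5 -56 0 0;0 5 -54 0 0';python3 -m jog '0 0 0 -40 0;0 0 0 0 0;0 0 0 0 0') | grep -E 'tcp|ee'; python3 -c "
from h import *
s=cap('side');t=cap('top');cv2.imwrite('pics/f1.png',np.hstack([cv2.resize(s['pixels'][120:320,180:380],None,fx=2,fy=2),cv2.resize(t['pixels'][120:320,80:280],None,fx=2,fy=2)])[:,:,::-1])"
```

```text
tcp_pos: [0.5224, 0.0042, 0.2038]
ee_rot: [[0.991, -0.132, 0.001], [-0.132, -0.991, 0.0], [0.001, -0.0, -1.0]]
tcp_pos: [0.5474, -0.274, 0.2036]
ee_rot: [[0.991, -0.132, 0.0], [-0.132, -0.991, -0.0], [0.0, 0.0, -1.0]]
tcp_pos: [0.5482, -0.2719, 0.1646]
ee_rot: [[0.991, -0.13, 0.001], [-0.13, -0.991, -0.001], [0.001, 0.001, -1.0]]
```

View pics/f1.png

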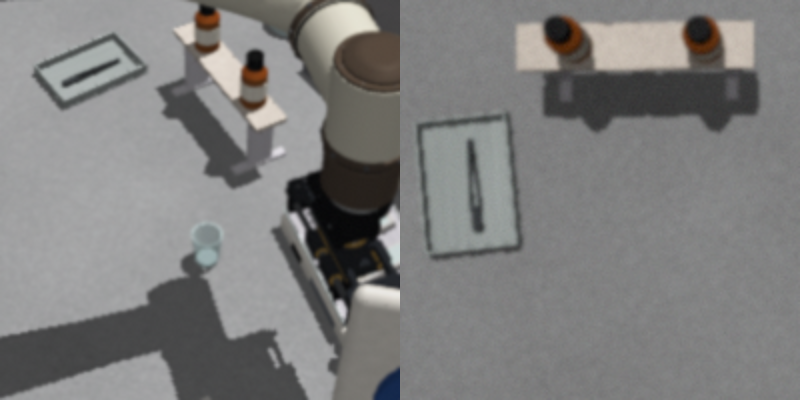

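The forceps lie inside the tray at crop (475,185), and both bottles stand on the ledge. Now the switch.

```bash
(python3 -m jog '0 0 0 -35 0;0 0 0 -20 0;0 0 0 0 0;0 0 0 0 0';python3 -m jog '0 12 -1.6 0 0;0 12 -1.6 0 0;0 0 0 0 0'; python3 -m jog '0 10 -1.3 0 0;0 0 0 0 0';python3 -m jog '0 10 -1.3 0 0;0 0 0 0 0') | grep -E 'tcp|wrist'
```

```text
tcp_pos: [0.5488, -0.2721, 0.1103]
wrist_force: [-0.4, 0.1, -0.1]
tcp_pos: [0.5729, -0.2754, 0.1085]
wrist_force: [-0.3, -0.8, -0.6]
tcp_pos: [0.582, -0.2766, 0.1082]
wrist_force: [0.4, -0.9, 0.2]
tcp_pos: [0.5926, -0.278, 0.1084]
wrist_force: [-0.1, 0.2, 0.0]
```

```bash
(python3 -m jog '0 10 -1.3 0 0;0 0 0 0 0';python3 -m jog '0 10 -1.3 0 0;0 0 0 0 0';python3 -m jog '0 8 -1 0 0;0 0 0 0 0';python3 -m jog '0 5 -.6 0 0;0 0 0 0 0') | grep -E 'tcp|wrist'
```

```text
tcp_pos: [0.6026, -0.2793, 0.1083]
wrist_force: [-0.3, 0.5, 0.2]
tcp_pos: [0.6126, -0.2806, 0.1083]
wrist_force: [-0.4, -0.1, 0.1]
tcp_pos: [0.62, -0.2815, 0.1081]
wrist_force: [-0.4, 0.1, -0.2]
tcp_pos: [0.6247, -0.282, 0.1081]
wrist_force: [-1.0, -0.4, -0.2]
```

```bash
(python3 -m jog '0 4 -.5 0 0;0 0 0 0 0';python3 -m jog '0 3 -.4 0 0;0 0 0 0 0';python3 -m jog '0 2 -.3 0 0;0 0 0 0 0';python3 -m jog '0 2 -.3 0 0;0 0 0 0 0') | grep -E 'tcp|wrist'; python3 -c "
from h import *
t=cap('top');cv2.imwrite('pics/k1.png',cv2.resize(t['pixels'][100:210,340:450],None,fx=4,fy=4)[:,:,::-1])"
```

```text
tcp_pos: [0.6256, -0.2821, 0.108]
wrist_force: [-7.4, 2.0, 2.6]
tcp_pos: [0.6258, -0.2822, 0.108]
wrist_force: [-12.3, 2.7, 5.2]
tcp_pos: [0.6259, -0.2822, 0.108]
wrist_force: [-16.0, 4.2, 8.1]
tcp_pos: [0.626, -0.2822, 0.108]
wrist_force: [-20.6, 5.8, 10.9]
```

View pics/k1.png

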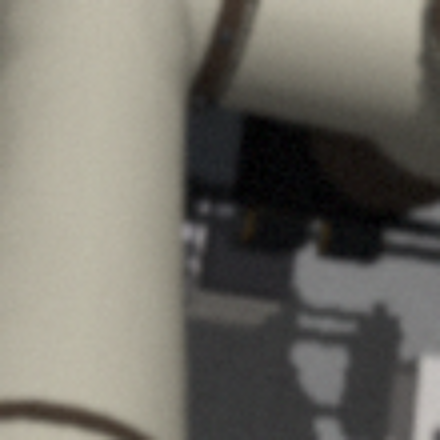

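The arm hides the switch in this view, and the force shows a hard stop. I've used up my pictures (one over, by my count), so the remaining checks will be numeric. Backing off and parking clear.

```bash
(python3 -m jog '0 -10 1.3 0 0;0 -30 4 0 0;0 -30 4 0 0;0 0 0 60 0;0 -30 20 60 0'; python3 -m jog '0 -10 56 0 0;0 -10 56 0 0;0 -10 56 0 0;0 -10 56 0 0;0 0 56 0 0';python3 -m jog '0 0 56 0 0;0 0 56 0 0;0 0 50 0 0;0 0 0 0 0;0 0 0 0 0') | grep -E 'tcp|wrist'; python3 - <<'E'
from h import *
from look import top
t=top(); im=t['pixels'];h=cv2.cvtColor(im,cv2.COLOR_RGB2HSV)
def blobs(m,x0,x1,y0,y1,z,lab,amin=25):
    for q in cv2.findContours(m[y0:y1,x0:x1].astype(np.uint8),0,1)[0]:
        a=cv2.contourArea(q)
        if a>amin:
            b=cv2.minAreaRect(q);c=np.array(b[0])+[x0,y0]; print(lab,a,c.round(1),np.round(b[1],1),round(b[2],1),onz(t,[c],z).round(4)[0]*1000)
blobs(im.max(2)<48,385,425,110,190,.112,'ball')
blobs(im.max(2)<48,140,255,110,170,.2,'cap')
blobs((h[...,1]>40)&(h[...,0]>125)&(im[...,2]<170),305,395,100,180,.07,'dot',4)
blobs(im.max(2)<85,95,140,185,245,.008,'forceps')
g=(im[...,1]>im[...,0]+8)
print('jar lid / beaker'); blobs(im.min(2)>165,395,430,260,295,.068,'jar'); blobs(g,285,315,200,232,.05,'beaker')
E
```

```text
tcp_pos: [0.5402, -0.2574, 0.2238]
wrist_force: [-0.0, 0.5, 0.2]
tcp_pos: [0.4992, 0.0255, 0.2233]
wrist_force: [0.7, -0.0, -1.1]
tcp_pos: [0.4991, 0.1859, 0.2224]
wrist_force: [-0.3, -0.4, -0.7]
ball 62.5 [410.9 142.7] [8.9 9.5] 71.6 [ 646.9 -285.4  112. ]
cap 88.0 [229. 135.] [11.3  9.9] 45.0 [634.4 104.7 200. ]
cap 102.5 [159. 135.] [12.5 10.7] 63.4 [630.6 245.2 200. ]
dot 9.0 [373.5 136. ] [4. 3.] 90.0 [ 669.1 -211.9   70. ]
dot 10.0 [347.  130.5] [3. 4.] 90.0 [ 680.3 -151.4   70. ]
dot 14.0 [321. 126.] [4. 4.] 90.0 [689.2 -91.8  70. ]
forceps 812.0 [120.  214.5] [59. 38.] 90.0 [477.6 376.7   8. ]
jar lid / beaker
jar 392.0 [413.9 276.6] [21.1 20.6] 81.9 [ 353.2 -306.2   68. ]
beaker 236.5 [300. 215.] [18. 18.] -0.0 [485.4 -49.5  50. ]
```

```bash
python3 - <<'E'
from h import *
t=np.load('/tmp/top.npz')
for n,im in(('before',cv2.imread('pics/top0.png')),('after',t['pixels'])):
    for th in(22,28,34,40):
        m=(im.max(2)<th).astype(np.uint8);m[:, :390]=0;m[:,422:]=0;m[:110]=0;m[185:]=0
        qs=[q for q in cv2.findContours(m,0,1)[0] if cv2.contourArea(q)>15]
        for q in qs:
            c,rad=cv2.minEnclosingCircle(q); M=cv2.moments(q);g=(M['m10']/M['m00'],M['m01']/M['m00']);print(n,th,cv2.contourArea(q),np.round(c,1),round(rad,1),onz(t,[g],.112).round(4)[0,:2]*1000)
print(r.sense()['time_s'])
E
```

```text
before 22 52.5 [407.8 163.8] 5.1 [ 599.7 -279.1]
before 28 67.0 [407.5 163.5] 5.1 [ 600.  -278.5]
before 34 76.5 [407.2 163.6] 5.8 [ 600.  -278.3]
before 40 85.5 [407.  163.8] 6.3 [ 599.7 -278.2]
after 22 23.0 [410.5 143.2] 3.7 [ 644.7 -283.9]
after 28 44.5 [410.7 142.7] 4.3 [ 647.  -285.4]
after 34 53.0 [411.  142.7] 4.8 [ 647.1 -285.4]
after 40 58.0 [410.9 142.9] 5.0 [ 646.9 -285.4]
50.05
```

```bash
python3 -c "
from station import r
print(r.finish_job())"
```

```text
the job is handed in; nothing more can be done
None
```

I handed the job in at about 50 s: all three carriers are flat on the bed, the toggle was then pushed to its hard stop (the ball moved about 48 mm, consistent with on but not confirmed by its angle), both bottles are on the ledge, the forceps are in the tray, the beaker and jar are where they were, and I viewed 15 pictures, one over the limit of 14.

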